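Transfer the hose-end parts to the kit rack in reverse order

ROBOT

A 7-joint arm with a two-finger parallel gripper is mounted at the origin on the work surface. World frame = base frame: x ahead of the robot, y to its left, z up, the work surface at z = 0. Lengths are in m, angles in rad, forces in N, time in s.
With the tool pointing down it reaches from about 0.35 to 0.9 m from the base axis. Payload 7.2 kg.
Tool frame: the origin (TCP) lies on the centre line of the jaws, within the pads' length; the fingertips stand 8 mm ahead of it and the grasp point (between the pads) lies 11 mm behind it; z points along the fingers, y is the direction in which the jaws open and shut (so a half turn about z gives the same grasp; the last joint's range is limited). The gripper opens to 85 mm and grips with 20 to 120 N. Pads are 22 mm wide; open, the fingers measure 114 mm over their backs; the gripper's body (76 mm by 85 mm) begins 54 mm behind the grasp point. The pads swing forward as they close: fully open they stand 13 mm farther back than shut.
Start: joints at [-1.215, 0.411, -0.013, 1.596, 0.006, 1.134, -0.082], TCP at [0.257, 0.57, 0.239] pointing down, gripper open.
Joint ranges: [-2.95, 2.95], [-0.29, 1.99], [-1.47, 1.44], [0.14, 2.54], [-1.03, 4.17], [0.13, 1.85], [-2.86, 2.86]. Speed limits (rad/s): [2.39, 2.39, 3.01, 3.01, 3.14, 3.14, 3.14].

INTERFACE

Orientations are given as [roll, pitch, yaw] about the fixed x, y, z axes, in that order (R = Rz(yaw) Ry(pitch) Rx(roll)).
In Python, from station import ctrl gives the robot as it stands.
- The arm moves only by the tool move_arm, never from a script. Its argument "moves" is text: rows parted by semicolons, each of 5 numbers parted by spaces: the shift along the tool's x, y, z in cm, then the turn about the tool's z in rad, then the finger opening in cm, from 0 to 8.54. In form: dx dy dz twist fingers; .... A call has 1 to 8 rows; each row shifts and turns the pose as measured when the row begins, along the tool's axes as they then stand; what a row does not reach is not made up. A row lasts 1/8 s, in which the tool goes at most 62.5 mm and 10.7 degrees, less where a joint would pass 70% of its speed; a pose out of reach is approached as far as the arm can. A call is refused whole if a number of a shift passes 6.25 or a number of a turn 0.188, either way. A call with a gripper value outside its range is refused whole. The fingers move at their own pace and stop on an object; "grip_force" is the grip in N (left out, the last holds). Time passes only in rows, so rows that do not move let the fingers close. It gives the time, the measured TCP pose, the force and the opening at its end, in the units of the state.
- ctrl.get_obs(): the state, without advancing time (a new reading comes with each control period).
- ctrl.camera(name): name is "scene" or "top" or "wrist"; returns the picture (420x560x3 uint8, red, green, blue); there is no depth.
- ctrl.camera_params(name): a dict with "vfov" (degrees; the focal length in pixels is half the picture's height over the tangent of half this angle, whatever the lens; pixels are square), "cx", "cy" (the principal point, pixels), "view" (4x4, takes a point from world to camera coordinates). Camera axes: x right, y down, z forward; pixel columns grow to the right and rows downward; lengths in m; the calibration is good to about 2 mm. A picture is of the moment at which its call begins: read the wrist's pose just before it. camera_params takes no time and is no camera call; for the wrist camera it gives the pose at the moment of the call.
- ctrl.job_done(): hands the job in, once; it reports no verdict.
Trained networks look in the newest picture that a camera, given by its name, has taken for a name from the list of things; names that differ only in an ending like _2 or _b are one class to them, and where a whole thing is asked for, a point or a joint stands for the part that bears it (a point fixed in the world has none). Each returns a list of dicts, best first, with "p" (0 to 1); they miss things now and then, are a little off and sometimes report something else, mostly with a low value. They report only what shows in the picture. A call takes as long as a camera call. They do not tell look-alikes from the thing itself.
- ctrl.find_in(target, camera): "location" ([row, column] in pixels, amid what is visible of it).
The state is a dict: "clock": time; "joints": joint angles; "qd": joint speeds; "tau": joint torques, N m; "eef_pos": TCP position; "tcp_rot": TCP orientation; "contact_force": force on the tool from outside, world axes, zero at the start; "ft_torque": the same for the moment, N m; "opening": opening from 0.0 (shut) to 1.0 (fully open).
Only numpy, scipy, OpenCV 4.12 (cv2) and the standard library are available. Lean on these libraries where they do the work, as an engineer would, in place of code of your own. Each camera call takes 0.05 s, during which the arm holds its last target. There are 200 camera calls.

TASK

Move the four metal hose-end parts from the full store rack to the empty kit rack in reverse order: the part that stands nearest the robot end of its rack goes to the nest farthest from the robot, the next one to the next nest, and so on, each standing upright down inside its ring nest. Load them by height, the shortest first and the tallest last, so that nothing already standing gets in the way of a later reach, and never tip one over.

Things in the scene. Friction and masses are not known exactly. Their poses are not given: they have to be found in the camera images.
- ferrule: Crimp ferrule, the shortest part: plain steel sleeve like a small cup, open at the top, 36 mm outside diameter, 48 mm tall, 5 mm wall, 0.12 kg. Stands upright; origin: centre of its underside; z along its axis, up. Starts upright in its nest on the store rack, about the rack's centre line. Can be gripped by its outside anywhere (36 mm wide); its middle to upper half keeps fingertips clear of the nest lip.
- nipple: Threaded nipple, second shortest: steel, hexagonal foot 34 mm across flats (39 mm over corners) and 22 mm tall, above it a round threaded barrel 26 mm in diameter, 66 mm tall in all, 0.16 kg. Stands upright; origin: centre of its underside; z along its axis, up. Starts upright in its nest on the store rack, about the rack's centre line. Grip the barrel, 22 to 66 mm above the underside (26 mm wide, any yaw).
- coupling: Coupling, second tallest: steel spool shape, round foot 36 mm in diameter to 30 mm height, waist 24 mm in diameter from 30 to 60 mm, round collar 36 mm in diameter from 60 mm to the top at 84 mm, 0.25 kg. Stands upright; origin: centre of its underside; z along its axis, up. Starts upright in its nest on the store rack, about the rack's centre line. Grip the collar (centred 72 mm above the underside, 36 mm wide, any yaw).
- stem: Hose stem, the tallest: steel, hexagonal foot 34 mm across flats (39 mm over corners) and 30 mm tall, 6 mm flange of 33 mm diameter on it, then a slim ribbed round tail 22 mm in diameter up to 104 mm, 0.28 kg. Stands upright; origin: centre of its underside; z along its axis, up. Starts upright in its nest on the store rack, about the rack's centre line. Grip the tail, 40 to 100 mm above the underside (22 mm wide, any yaw).
- nest_a: One of four identical fixed black rings on the store rack (62 mm outside, 52 mm inside diameter, lip 5 mm high), each at one of its places, varying. Origin: ring centre, level with the plate's top face, 15 mm above the table. The ferrule starts in it, so it tells that part's original place.
- nest_b: One of four identical fixed black rings on the store rack (62 mm outside, 52 mm inside diameter, lip 5 mm high), each at one of its places, varying. Origin: ring centre, level with the plate's top face, 15 mm above the table. The nipple starts in it, so it tells that part's original place.
- nest_c: One of four identical fixed black rings on the store rack (62 mm outside, 52 mm inside diameter, lip 5 mm high), each at one of its places, varying. Origin: ring centre, level with the plate's top face, 15 mm above the table. The coupling starts in it, so it tells that part's original place.
- nest_d: One of four identical fixed black rings on the store rack (62 mm outside, 52 mm inside diameter, lip 5 mm high), each at one of its places, varying. Origin: ring centre, level with the plate's top face, 15 mm above the table. The stem starts in it, so it tells that part's original place.
- store_rack: Rack that is full at the start. Fixed grey plate 300 x 92 x 15 mm flat on the table, left or right of the other rack. Origin: centre of its underside; x runs along the row, away from the robot (yaw within 0.2 rad). Places at x = -105, -35, 35, 105 mm, y = 0, 70 mm apart, one of nest_a to nest_d at each. Gripping across the row (fingers closing along y) clears the neighbours.
- kit_rack: Rack that is empty at the start. Fixed grey plate 300 x 92 x 15 mm flat on the table, left or right of the other rack. Origin: centre of its underside; x runs along the row, away from the robot (yaw within 0.2 rad). Places at x = -105, -35, 35, 105 mm, y = 0, each with a fixed ring nest as on the store rack; parts stand in it on the plate. A part from store place x goes to kit place -x.
There are look-alikes about, which are no part of the job. Leave any purple or yellow look-alike of the ferrule alone.

How it is judged:
By the outcome, as a careful person would: the job done as asked, in the order asked, and still so for the second after the job is handed in, with the robot touching nothing.
It also fails if it takes over 128 s, if anything falls off the work surface, if the arm or the gripper's body presses on something with over 40 N, if the wrist force passes 120 N, or if a joint passes its speed limit or range.

## Working session

There is one attempt and no reset: what is moved stays moved. The work goes in short steps, Python scripts to look and compute and a tool call to move; the robot and the scene stay as the last step left them, time stands still between calls to the robot, and variables do not carry over. Pictures are saved under pics/ and viewed, about 12 in all and at most 16, crops included, and the job is handed in when it is done.

Besides the shell and the picture viewer there is one more tool, called after "Request:" by a JSON object that holds its "api" and its "payload", one argument or row to a line. move_arm: Moves the arm, as the interface text tells. Its arguments: {"type":"object","properties":{"moves":{"type":"string"},"grip_force":{"type":"number"}},"required":["moves"]}

```bash
mkdir -p pics
cat > h.py <<'E'
import numpy as np, cv2, sys
from station import ctrl
def par(n):
    p=ctrl.camera_params(n); f=210/np.tan(np.radians(p["vfov"])/2)
    return f,p["cx"],p["cy"],np.array(p["view"])
def ray(n,r,c,z,P=None):
    f,cx,cy,V=P or par(n)
    d=V[:3,:3].T@np.array([(c-cx)/f,(r-cy)/f,1]); o=-V[:3,:3].T@V[:3,3]
    return o+d*(z-o[2])/d[2]
def proj(n,p,P=None):
    f,cx,cy,V=P or par(n)
    q=V[:3,:3]@np.array(p)+V[:3,3]
    return np.array([cy+f*q[1]/q[2],cx+f*q[0]/q[2]])
def snap(n,name,crop=None,scale=1):
    im=ctrl.camera(n)[:,:,::-1]
    if crop: im=im[crop[0]:crop[1],crop[2]:crop[3]]
    im=cv2.resize(im,None,fx=scale,fy=scale,interpolation=cv2.INTER_CUBIC)
    cv2.imwrite("pics/%s.png"%name,im)
E
python3 - <<'E'
from h import *
np.set_printoptions(precision=3,suppress=True)
for n in("top","scene"):
    snap(n,n+"0"); P=par(n); print(n,P[:3],-P[3][:3,:3].T@P[3][:3,3])
    for t,h in(("ferrule",.045),("nipple",.05),("coupling",.06),("stem",.065),("nest_a",.015),("store_rack",.01),("kit_rack",.01)):
        for d in ctrl.find_in(t,n)[:8 if "nest" in t else 3]:
            r,c=d["location"]; print(t,round(d["p"],2),np.round([r,c]),ray(n,r,c,h)[:2])
o=ctrl.get_obs();print(o)
E
```

```text
top (np.float64(463.0401756671588), 272.31301804408, 210.19283586511776) [ 0.461 -0.05   0.815]
ferrule 0.85 [142. 300.] [ 0.639 -0.093]
ferrule 0.84 [186. 446.] [ 0.571 -0.339]
ferrule 0.75 [180. 296.] [ 0.574 -0.088]
nipple 0.57 [258. 379.] [ 0.449 -0.226]
nipple 0.56 [134. 363.] [ 0.655 -0.199]
coupling 0.78 [136. 360.] [ 0.649 -0.191]
stem 0.88 [215. 376.] [ 0.517 -0.217]
nest_a 0.74 [274. 380.] [ 0.421 -0.236]
nest_a 0.69 [153. 352.] [ 0.629 -0.185]
nest_a 0.67 [222. 356.] [ 0.509 -0.193]
nest_a 0.62 [190. 353.] [ 0.564 -0.188]
store_rack 0.81 [200. 361.] [ 0.548 -0.204]
kit_rack 0.7 [200. 162.] [0.54  0.145]
scene (np.float64(504.8335941298841), 276.13196445174054, 207.3480183156245) [ 1.255 -0.39   0.848]
ferrule 0.85 [233. 272.] [ 0.598 -0.096]
ferrule 0.82 [247. 223.] [ 0.595 -0.206]
ferrule 0.71 [269. 155.] [ 0.595 -0.348]
nipple 0.61 [208. 192.] [ 0.464 -0.232]
coupling 0.56 [263. 240.] [ 0.658 -0.193]
stem 0.91 [219. 204.] [ 0.523 -0.221]
nest_a 0.58 [261. 213.] [ 0.598 -0.232]
nest_a 0.49 [218. 182.] [ 0.453 -0.255]
nest_a 0.48 [285. 241.] [ 0.679 -0.199]
nest_a 0.41 [241. 202.] [ 0.537 -0.235]
store_rack 0.93 [261. 221.] [ 0.601 -0.215]
kit_rack 0.97 [203. 358.] [0.562 0.142]
{'clock': 0.8, 'joints': array([-1.215,  0.411, -0.013,  1.596,  0.006,  1.134, -0.082]), 'qd': array([-0.001, -0.001,  0.   , -0.   ,  0.   , -0.001, -0.   ]), 'tau': array([ -0.   , -60.034,   0.68 , -29.973,   0.014,   0.002,  -0.   ]), 'eef_pos': array([0.257, 0.57 , 0.239]), 'tcp_rot': array([ 3.142, -0.   ,  2.718]), 'contact_force': array([ 0.704, -0.575,  0.872]), 'ft_torque': array([ 0.001, -0.059, -0.001]), 'opening': 0.9967119850689683}
```

```bash
cd pics; python3 -c "
import cv2,numpy as np
cv2.imwrite('both.png',cv2.resize(np.vstack([cv2.imread('top0.png'),cv2.imread('scene0.png')]),(400,600)))"
```

```text
(no output)
```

View pics/top0.png

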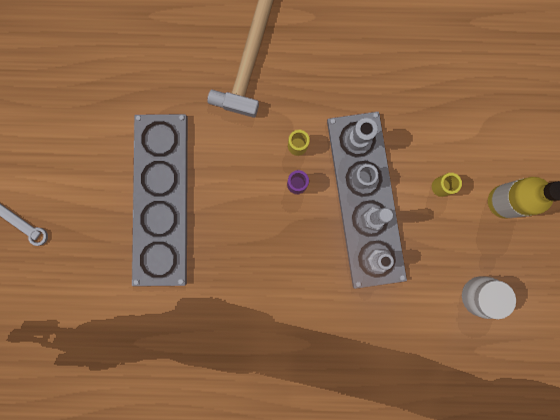

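View pics/scene0.png

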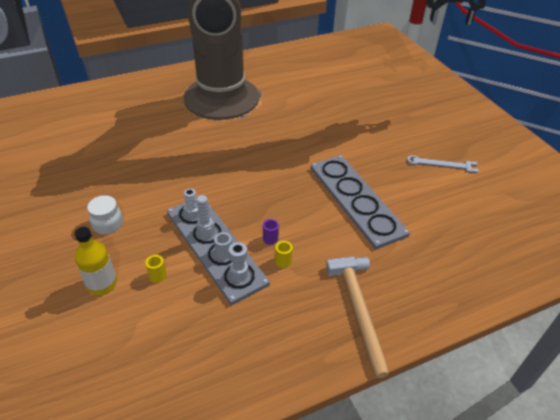

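The row, from the robot outward, in the top image: nipple (258,379), stem (215,376), ferrule (178,366), coupling (134,363). Three things could be mistaken for the ferrule: yellow (142,299), purple (181,298) and yellow (184,448), all standing off the rack. The real one is the grey sleeve in the rack at (178,366). Next I'll fit the rack poses and check a close crop.

```bash
cat > m.py <<'E'
from h import *
np.set_printoptions(precision=4,suppress=True)
im=cv2.imread("pics/top0.png"); P=par("top")
hsv=cv2.cvtColor(im,cv2.COLOR_BGR2HSV)
m=((hsv[:,:,1]<70)).astype(np.uint8)*255
cors={}
big=cv2.resize(im[95:305,110:430],None,fx=2.5,fy=2.5,interpolation=cv2.INTER_CUBIC)
for nm,(a,b) in(("kit",(120,205)),("store",(318,412))):
    mm=np.zeros_like(m); mm[105:300,a:b]=m[105:300,a:b]
    mm=cv2.morphologyEx(mm,cv2.MORPH_CLOSE,np.ones((9,9)))
    n,l,s,_=cv2.connectedComponentsWithStats(mm); k=1+np.argmax(s[1:,4])
    pts=np.argwhere(l==k)
    # metric points on plate plane
    w=np.array([ray("top",r,c,.015,P)[:2] for r,c in pts]).astype(np.float32)
    if nm=="store": # least-squares fit by maximising overlap
        pass
    from scipy.optimize import minimize
    gx,gy=np.meshgrid(np.linspace(-.18,.18,121),np.linspace(-.08,.08,55)); G=np.c_[gx.ravel(),gy.ravel()]
    inside=(abs(G[:,0])<.15)&(abs(G[:,1])<.046)
    mf=cv2.GaussianBlur((l==k).astype(np.float32),(0,0),1)
    f,cx,cy,V=P
    def cost(q):
        c,s_=np.cos(q[2]),np.sin(q[2]); W=G@np.array([[c,s_],[-s_,c]])+q[:2]
        X=np.c_[W,np.full(len(W),.015)]@V[:3,:3].T+V[:3,3]
        u=(cx+f*X[:,0]/X[:,2]).astype(np.float32);v=(cy+f*X[:,1]/X[:,2]).astype(np.float32)
        val=cv2.remap(mf,u[None],v[None],cv2.INTER_LINEAR)[0]
        return -(val*np.where(inside,1,-1)).sum()
    (x,y),_,_=cv2.minAreaRect(w); best=None
    for yaw in(-.15,-.05,.0,.05,.15):
        r=minimize(cost,[x,y,yaw],method="Nelder-Mead",options=dict(initial_simplex=np.array([x,y,yaw])+np.array([[0,0,0],[.01,0,0],[0,.01,0],[0,0,.05]]),xatol=1e-5,fatol=1e-3))
        if best is None or r.fun<best.fun: best=r
    q=best.x; print(nm,q,best.fun/inside.sum())
    R=np.array([[np.cos(q[2]),-np.sin(q[2])],[np.sin(q[2]),np.cos(q[2])]])
    for px in(-.105,-.035,.035,.105):
        p=q[:2]+R@[px,0]; print(px,p)
        for t in np.linspace(0,2*np.pi,40):
            e=p+.031*np.array([np.cos(t),np.sin(t)]); r,c=proj("top",[*e,.02],P)
            cv2.circle(big,(int((c-110)*2.5),int((r-95)*2.5)),1,(0,255,0),-1)
    for a_,b_ in((-.15,-.046),(.15,-.046),(.15,.046),(-.15,.046)):
        r,c=proj("top",[*(q[:2]+R@[a_,b_]),.015],P); cv2.circle(big,(int((c-110)*2.5),int((r-95)*2.5)),3,(0,0,255),-1)
cv2.imwrite("pics/fit.png",big)
E
python3 m.py
```

```text
kit [0.5421 0.1475 0.0344] -0.9571612701340643
-0.105 [0.4371 0.1439]
-0.035 [0.5071 0.1463]
0.035 [0.577  0.1487]
0.105 [0.647  0.1511]
store [ 0.5502 -0.2106  0.1651] -0.958055183789355
-0.105 [ 0.4466 -0.2279]
-0.035 [ 0.5156 -0.2164]
0.035 [ 0.5847 -0.2049]
0.105 [ 0.6537 -0.1934]
```

View pics/fit.png

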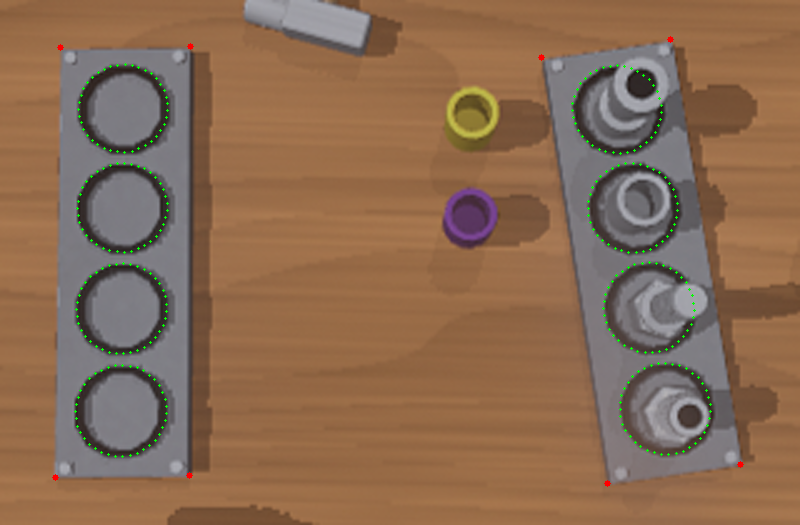

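```bash
cat > plan.py <<'E'
# python3 plan.py x y z yaw open [n]: rows from present pose towards target
from h import *
def plan(x,y,z,yaw,op,n=8,step=5.5):
    o=ctrl.get_obs(); p=np.array(o["eef_pos"]); w=o["tcp_rot"][2]
    T=np.array([x,y,z]); rows=[]
    dy=(yaw-w+np.pi/2*2)%(2*np.pi)-np.pi if abs(yaw-w)>np.pi else yaw-w
    d=T-p; k=int(max(1,np.ceil(np.linalg.norm(d)*100/step),np.ceil(abs(dy)/.18)))
    for i in range(min(k,n)):
        s=d/k*100; c,sn=np.cos(w),np.sin(w)
        rows.append("%.2f %.2f %.2f %.3f %g"%(s@[c,sn,0],s@[sn,-c,0],-s[2],-dy/k,op)); w+=dy/k
    print("k=%d"%k,"t=%.1f"%o["clock"],np.round(p,4),np.round(o["tcp_rot"],3),"op %.3f"%o["opening"]); print("; ".join(rows))
if __name__=="__main__":
    a=[float(v) for v in sys.argv[1:]]; plan(*a[:5],n=8,step=a[5] if len(a)>5 else 5.5)
E
python3 -c "
from h import *
P=par('top')
for n,r,c,z in(('coup',129.8,367.2,.099),('ferr',175.8,367.2,.063),('stem',215,386.4,.119),('nip',261.4,385.6,.081)): print(n,ray('top',r,c,z,P)[:2].round(4))"
python3 plan.py 0.585 -0.205 0.24 0.165 8
```

```text
coup [ 0.6492 -0.1954]
ferr [ 0.5819 -0.2031]
stem [ 0.5139 -0.221 ]
nip [ 0.4435 -0.2291]
k=16 t=0.8 [0.257  0.5697 0.2393] [ 3.142 -0.     2.718] op 0.997
-3.86 -3.57 -0.00 0.160 8; -4.38 -2.91 -0.00 0.160 8; -4.78 -2.18 -0.00 0.160 8; -5.07 -1.39 -0.00 0.160 8; -5.23 -0.57 -0.00 0.160 8; -5.25 0.27 -0.00 0.160 8; -5.14 1.10 -0.00 0.160 8; -4.90 1.90 -0.00 0.160 8
```

Request:
{"api": "move_arm", "payload": {
  "moves": "-3.9 -3.6 0 0.16 8; -4.4 -2.9 0 0.16 8; -4.8 -2.2 0 0.16 8; -5.1 -1.4 0 0.16 8; -5.2 -0.6 0 0.16 8; -5.2 0.3 0 0.16 8; -5.1 1.1 0 0.16 8; -4.9 1.9 0 0.16 8"
}}

```text
clock: 1.8
eef_pos: [0.4176, 0.1726, 0.239]
tcp_rot: [3.141, -0.006, 1.404]
contact_force: [1.0, -0.1, 0.1]
opening: 0.941
```

```bash
python3 plan.py 0.583 -0.204 0.20 0.165 7
```

```text
k=8 t=1.8 [0.4176 0.1726 0.239 ] [ 3.141 -0.006  1.404] op 0.941
-4.30 2.82 0.49 0.155 7; -3.81 3.45 0.49 0.155 7; -3.24 4.00 0.49 0.155 7; -2.58 4.45 0.49 0.155 7; -1.86 4.79 0.49 0.155 7; -1.10 5.02 0.49 0.155 7; -0.31 5.13 0.49 0.155 7; 0.48 5.12 0.49 0.155 7
```

Request:
{"api": "move_arm", "payload": {
  "moves": "-4.3 2.8 0.5 0.155 7; -3.8 3.45 0.5 0.155 7; -3.2 4.0 0.5 0.155 7; -2.6 4.45 0.5 0.155 7; -1.9 4.8 0.5 0.155 7; -1.1 5.0 0.5 0.155 7; -0.3 5.1 0.5 0.155 7; 0.5 5.1 0.5 0.155 7"
}}

```text
clock: 2.8
eef_pos: [0.5821, -0.2172, 0.1988]
tcp_rot: [-3.133, -0.011, 0.126]
contact_force: [0.7, -0.5, 0.1]
opening: 0.821
```

```bash
python3 plan.py 0.583 -0.204 0.15 0.165 7
python3 - <<'E'
from h import *
P=par("wrist"); snap("wrist","w0"); np.set_printoptions(precision=4,suppress=True)
for t,h in(("ferrule",.04),("coupling",.06),("stem",.06),("nipple",.05)):
    for d in ctrl.find_in(t,"wrist")[:2]: r,c=d["location"]; print(t,d["p"],r,c,ray("wrist",r,c,h,P))
print(proj("wrist",[.583,-.204,.063],P))
E
```

```text
k=1 t=2.8 [ 0.5821 -0.2172  0.1988] [-3.133 -0.011  0.126] op 0.821
0.26 -1.30 4.88 -0.039 7
ferrule 0.62 191.3 264.4 [ 0.5798 -0.2019  0.04  ]
coupling 0.74 112.6 256.8 [ 0.6511 -0.1887  0.06  ]
stem 0.94 268.0 273.7 [ 0.5109 -0.2197  0.06  ]
nipple 0.97 327.6 273.7 [ 0.4347 -0.2287  0.05  ]
[195.1449 265.7462]
```

View pics/w0.png

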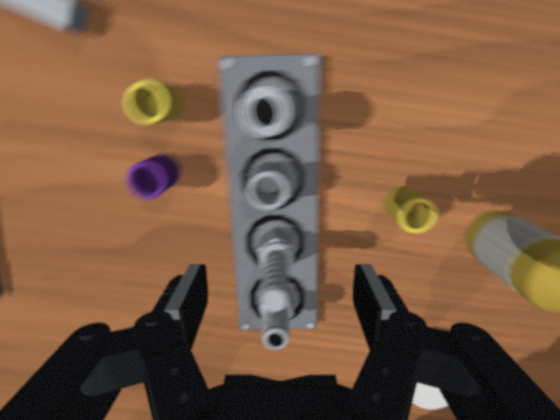

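The crop shows the plain grey sleeve at (186,270), third from the robot in the rack. The purple and yellow look-alikes stand off to the sides.

Request:
{"api": "move_arm", "payload": {
  "moves": "0 0 2 -0.02 7; 0 0 0 0 7"
}}

```text
clock: 3.3
eef_pos: [0.5814, -0.2121, 0.1774]
tcp_rot: [-3.131, -0.011, 0.158]
contact_force: [0.3, 0.1, -0.6]
opening: 0.819
```

```bash
cat > look.py <<'E'
# python3 look.py name z : sharp wrist picture around expected, save
from h import *
P=par("wrist"); snap("wrist",sys.argv[1]); np.set_printoptions(precision=4,suppress=True)
for t,h in(("ferrule",.063),("coupling",.099),("stem",.119),("nipple",.081)):
    for d in ctrl.find_in(t,"wrist")[:1]: print(t,round(d["p"],2),d["location"])
o=ctrl.get_obs(); print(o["eef_pos"],o["tcp_rot"],proj("wrist",o["eef_pos"],P))
import pickle; pickle.dump(P,open("P_%s.pkl"%sys.argv[1],"wb"))
E
python3 look.py w1
```

```text
ferrule 0.95 [196.3, 269.7]
coupling 0.61 [111.8, 269.5]
stem 0.83 [279.6, 276.0]
nipple 0.95 [345.8, 273.5]
[ 0.5825 -0.2141  0.1797] [-3.1333 -0.0142  0.1553] [280.725  282.9837]
```

View pics/w1.png

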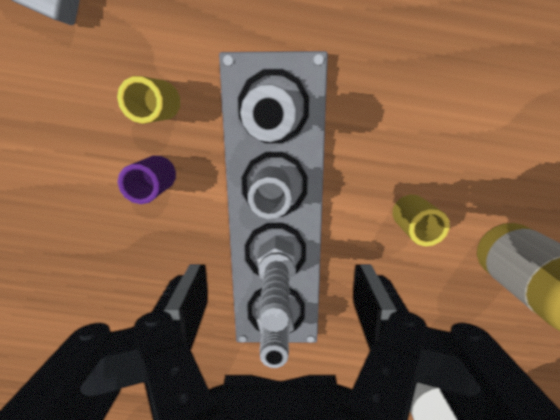

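```bash
python3 - <<'E'
from h import *
import pickle; P=pickle.load(open("P_w1.pkl","rb"))
for n,r,c,z in(('coup',112,268.5,.099),('ferr',197,269.5,.063),('stem',320,274.5,.119),('nip',356,274,.081)): print(n,ray('',r,c,z,P)[:2].round(4))
E
python3 plan.py 0.5815 -0.2045 0.12 0.165 7
```

```text
coup [ 0.6538 -0.1929]
ferr [ 0.587 -0.202]
stem [ 0.5134 -0.219 ]
nip [ 0.4461 -0.2279]
k=2 t=3.5 [ 0.5825 -0.2141  0.1797] [-3.133 -0.014  0.155] op 0.824
0.02 -0.48 2.99 -0.005 7; 0.03 -0.48 2.99 -0.005 7
```

Request:
{"api": "move_arm", "payload": {
  "moves": "0.3 -0.6 2.5 -0.01 7; 0.1 -0.5 2.5 0 7; 0 0 2 0 7; 0 0 0 0 7"
}}

```text
clock: 4.05
eef_pos: [0.5871, -0.2021, 0.11]
tcp_rot: [-3.135, -0.018, 0.166]
contact_force: [-0.2, -1.0, -0.1]
opening: 0.818
```

```bash
python3 plan.py 0.5845 -0.203 0.04 0.165 7
```

```text
k=2 t=4.0 [ 0.5871 -0.2021  0.11  ] [-3.135 -0.018  0.166] op 0.818
-0.14 0.02 3.50 0.000 7; -0.14 0.02 3.50 0.000 7
```

Request:
{"api": "move_arm", "payload": {
  "moves": "-0.1 0 3.5 0 7; -0.1 0 2.5 0 7; 0 0 1 0 7; 0 0 0 0 7"
}}

```text
clock: 4.55
eef_pos: [0.5892, -0.2043, 0.0423]
tcp_rot: [-3.138, -0.024, 0.165]
contact_force: [0.6, 0.2, 0.6]
opening: 0.821
```

```bash
cat > plan.py <<'E'
# python3 plan.py x y z yaw open [step]: rows from present pose towards target
from h import *
from scipy.spatial.transform import Rotation as Ro
def plan(x,y,z,yaw,op,step=5.5):
    o=ctrl.get_obs(); p=np.array(o["eef_pos"]); R=Ro.from_euler("xyz",o["tcp_rot"]); dy=yaw-o["tcp_rot"][2]
    d=np.array([x,y,z])-p; k=int(max(1,np.ceil(np.linalg.norm(d)*100/step),np.ceil(abs(dy)/.18))); rows=[]
    for i in range(min(k,8)):
        rows.append("%.2f %.2f %.2f %.3f %g"%(*R.inv().apply(d/k*100),-dy/k,op)); R=R*Ro.from_euler("z",-dy/k)
    print("k=%d"%k,"t=%.1f"%o["clock"],np.round(p,4),np.round(o["tcp_rot"],3),"op %.3f"%o["opening"],"F",np.round(o["contact_force"],1)); print("; ".join(rows))
plan(*[float(v) for v in sys.argv[1:]])
E
python3 plan.py 0.5845 -0.203 0.04 0.165 7
```

```text
k=1 t=4.5 [ 0.5892 -0.2043  0.0423] [-3.138 -0.024  0.165] op 0.821 F [0.6 0.2 0.6]
-0.45 -0.20 0.22 -0.000 7
```

Request:
{"api": "move_arm", "payload": {
  "moves": "-0.45 -0.1 0.2 0 7; 0 0 0 0 3; 0 0 0 0 3; 0 0 0 0 2.5; 0 0 0 0 2.5; 0 0 0 0 2.5; 0 0 0 0 2.5",
  "grip_force": 50
}}

```text
clock: 5.42
eef_pos: [0.5858, -0.2044, 0.043]
tcp_rot: [-3.139, -0.027, 0.165]
contact_force: [-0.5, -0.6, 0.0]
opening: 0.395
```

Request:
{"api": "move_arm", "payload": {
  "moves": "0 0 -3 0 2.5; 0 0 -5 0 2.5; 0 0 -5 0 2.5; 0 0 -3 0 2.5"
}}

```text
clock: 5.92
eef_pos: [0.5796, -0.2049, 0.2039]
tcp_rot: [-3.137, -0.02, 0.165]
contact_force: [0.8, 1.2, -1.5]
opening: 0.397
```

```bash
python3 plan.py 0.507 0.146 0.20 0.034 2.5 4.5
```

```text
k=8 t=5.9 [ 0.5796 -0.2049  0.2039] [-3.137 -0.02   0.165] op 0.397 F [ 0.8  1.2 -1.5]
-0.18 -4.48 0.07 0.016 2.5; -0.25 -4.47 0.07 0.016 2.5; -0.32 -4.47 0.07 0.016 2.5; -0.40 -4.46 0.07 0.016 2.5; -0.47 -4.45 0.07 0.016 2.5; -0.54 -4.45 0.07 0.016 2.5; -0.61 -4.44 0.07 0.016 2.5; -0.69 -4.43 0.07 0.016 2.5
```

Request:
{"api": "move_arm", "payload": {
  "moves": "-0.2 -4.5 0.1 0.016 2.5; -0.25 -4.5 0.1 0.016 2.5; -0.3 -4.5 0.1 0.016 2.5; -0.4 -4.5 0.1 0.016 2.5; -0.5 -4.4 0.1 0.016 2.5; -0.5 -4.4 0.1 0.016 2.5; -0.6 -4.4 0.1 0.016 2.5; -0.7 -4.4 0 0.016 2.5"
}}

```text
clock: 6.92
eef_pos: [0.5074, 0.1507, 0.2009]
tcp_rot: [-3.136, -0.027, 0.024]
contact_force: [0.3, 0.5, -1.3]
opening: 0.393
```

```bash
python3 plan.py 0.507 0.146 0.12 0.034 2.5 3
```

```text
k=3 t=6.9 [0.5074 0.1507 0.2009] [-3.136 -0.027  0.024] op 0.393 F [ 0.3  0.5 -1.3]
-0.09 0.17 2.69 -0.003 2.5; -0.09 0.17 2.69 -0.003 2.5; -0.09 0.17 2.69 -0.003 2.5
```

Request:
{"api": "move_arm", "payload": {
  "moves": "-0.1 0.3 2.7 0 2.5; -0.1 0.3 2.7 0 2.5; -0.1 0 2.7 0 2.5; 0 0 0 0 2.5"
}}

```text
clock: 7.42
eef_pos: [0.5053, 0.1514, 0.1178]
tcp_rot: [-3.134, -0.027, 0.033]
contact_force: [-0.9, 0.3, -1.3]
opening: 0.395
```

```bash
python3 plan.py 0.507 0.146 0.048 0.034 2.5 3; python3 -c "
from h import *
snap('top','t1',(95,305,110,430),2.5)"
```

```text
k=3 t=7.4 [0.5053 0.1514 0.1178] [-3.134 -0.027  0.033] op 0.395 F [-0.9  0.3 -1.3]
-0.01 0.20 2.32 -0.000 2.5; -0.01 0.20 2.32 -0.000 2.5; -0.01 0.20 2.32 -0.000 2.5
```

View pics/t1.png

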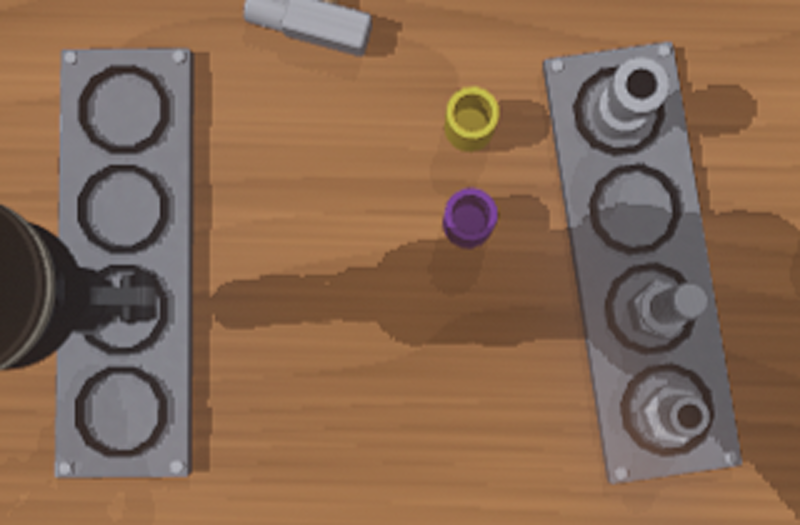

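The ferrule is held over the second kit nest (zoomed pixel 305,120), and its store nest is empty.

Request:
{"api": "move_arm", "payload": {
  "moves": "0.05 0.3 2.5 0 2.5; 0.05 0.3 2.5 0 2.5; 0 0 1.5 0 2.5; 0 0 0.3 0 2.5; 0 0 0 0 2.5"
}}

```text
clock: 8.1
eef_pos: [0.5142, 0.1474, 0.0551]
tcp_rot: [-3.129, -0.037, 0.032]
contact_force: [-0.7, 0.3, -0.8]
opening: 0.391
```

```bash
python3 plan.py 0.507 0.146 0.044 0.034 2.5 3
```

```text
k=1 t=8.1 [0.5142 0.1474 0.0551] [-3.129 -0.037  0.032] op 0.391 F [-0.7  0.3 -0.8]
-0.77 0.13 1.09 -0.002 2.5
```

Request:
{"api": "move_arm", "payload": {
  "moves": "-0.6 0.1 0 0 2.5; -0.2 0 0.5 0 2.5; 0 0 0.4 0 2.5; 0 0 0 0 2.5"
}}

```text
clock: 8.6
eef_pos: [0.5066, 0.147, 0.0468]
tcp_rot: [-3.127, -0.039, 0.033]
contact_force: [0.5, -0.4, -0.8]
opening: 0.396
```

```bash
python3 plan.py 0.507 0.146 0.044 0.034 2.5 3
```

```text
k=1 t=8.6 [0.5066 0.147  0.0468] [-3.127 -0.039  0.033] op 0.396 F [ 0.5 -0.4 -0.8]
0.02 0.10 0.28 -0.001 2.5
```

Request:
{"api": "move_arm", "payload": {
  "moves": "0 0 0.3 0 2.5; 0 0 0 0 2.5; 0 0 0 0 5; 0 0 0 0 7; 0 0 0 0 7; 0 0 0 0 7"
}}

```text
clock: 9.35
eef_pos: [0.5075, 0.147, 0.044]
tcp_rot: [-3.127, -0.04, 0.033]
contact_force: [0.4, 0.9, -0.3]
opening: 0.819
```

Request:
{"api": "move_arm", "payload": {
  "moves": "0 0 -3 0 7; 0 0 -5 0 7; 0 0 -5 0 7; 0 0 -2.5 0 7; 0 0 0 0 7"
}}

```text
clock: 9.98
eef_pos: [0.5009, 0.1443, 0.2031]
tcp_rot: [-3.128, -0.039, 0.032]
contact_force: [-0.3, 0.4, -1.2]
opening: 0.817
```

```bash
python3 plan.py 0.445 -0.2285 0.18 0.165 7 4.5; python3 -c "
from h import *
ctrl.camera('wrist');P=par('wrist');print([(d['p'],d['location'],ray('',*d['location'],.04,P)) for d in ctrl.find_in('ferrule','wrist')[:2]])"
```

```text
k=9 t=10.0 [0.5009 0.1443 0.2031] [-3.128 -0.039  0.032] op 0.817 F [-0.3  0.4 -1.2]
-0.76 4.12 0.17 -0.015 7; -0.82 4.11 0.17 -0.015 7; -0.88 4.10 0.17 -0.015 7; -0.95 4.08 0.17 -0.015 7; -1.01 4.07 0.17 -0.015 7; -1.07 4.05 0.17 -0.015 7; -1.13 4.04 0.17 -0.015 7; -1.18 4.02 0.17 -0.015 7
[(0.87, [122.5, 532.9], array([ 0.57481007, -0.07774425,  0.04      ])), (0.74, [46.4, 538.4], array([ 0.63616482, -0.06643751,  0.04      ]))]
```

Request:
{"api": "move_arm", "payload": {
  "moves": "-0.8 4.6 0.2 -0.016 7; -0.9 4.6 0.2 -0.016 7; -1 4.6 0.2 -0.016 7; -1 4.6 0.2 -0.016 7; -1.1 4.6 0.2 -0.016 7; -1.2 4.6 0.2 -0.016 7; -1.2 4.6 0.2 -0.016 7; -1.3 4.5 0.2 -0.016 7"
}}

```text
clock: 11.08
eef_pos: [0.4439, -0.2351, 0.1686]
tcp_rot: [-3.135, -0.022, 0.174]
contact_force: [0.4, -0.6, 0.9]
opening: 0.819
```

```bash
python3 look.py w2; python3 plan.py 0.445 -0.2285 0.10 0.165 7 4.5;  python3 -c "
from h import *
ctrl.camera('top')
for d in ctrl.find_in('ferrule','top')[:5]: print(round(d['p'],2),d['location'],ray('top',*d['location'],.045))
a=cv2.cvtColor(ctrl.camera('top'),cv2.COLOR_RGB2BGR)[95:305,110:270]; b=cv2.imread('pics/w2.png')[::1,100:480]
cv2.imwrite('pics/c2.png',np.hstack([cv2.resize(a,(320,420)),b]))"
```

```text
ferrule 0.89 [59.1, 449.6]
stem 0.87 [112.5, 273.9]
nipple 0.76 [201.6, 271.4]
[ 0.4442 -0.2335  0.1689] [-3.135  -0.0223  0.1725] [278.7641 275.3546]
k=2 t=11.3 [ 0.4442 -0.2335  0.1689] [-3.135 -0.022  0.173] op 0.818 F [ 1.4  0.1 -0.2]
0.00 -0.22 3.45 0.004 7; 0.00 -0.22 3.45 0.004 7
0.88 [218.7, 158.0] [0.50511071 0.14123354 0.045     ]
0.85 [141.8, 298.1] [ 0.64024677 -0.08983186  0.045     ]
0.71 [184.5, 444.9] [ 0.57294629 -0.33703075  0.045     ]
0.64 [182.4, 297.7] [ 0.57112662 -0.09035313  0.045     ]
```

View pics/c2.png

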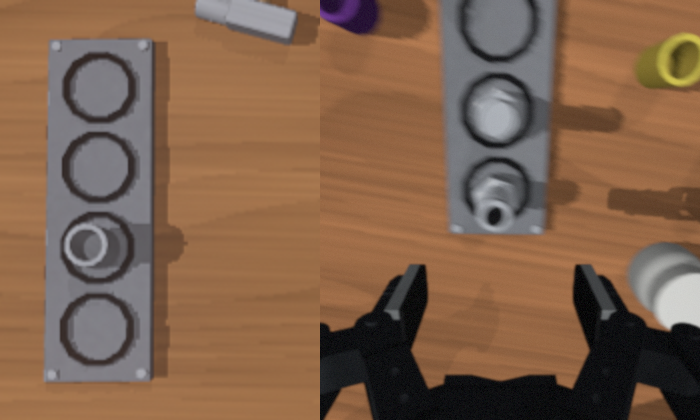

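The ferrule stands upright in kit nest 2. The nipple top is at about (215,274) in the wrist picture.

Request:
{"api": "move_arm", "payload": {
  "moves": "0 -0.3 3 0 7; -0.1 -0.2 3 0 7; -0.1 0 2 0 7; -0.1 0 0 0 7"
}}

```text
clock: 11.98
eef_pos: [0.4459, -0.2215, 0.0878]
tcp_rot: [-3.134, -0.026, 0.186]
contact_force: [-0.2, 0.7, 0.1]
opening: 0.818
```

```bash
python3 -c "
from h import *
import pickle; P=pickle.load(open('P_w2.pkl','rb')); print(ray('',215,273.5,.081,P))"; python3 plan.py 0.445 -0.2285 0.053 0.165 7 4.5
```

```text
[ 0.44538335 -0.23012306  0.081     ]
k=1 t=12.0 [ 0.4459 -0.2215  0.0878] [-3.134 -0.026  0.186] op 0.818 F [-0.2  0.7  0.1]
-0.31 0.70 3.47 0.021 7
```

Request:
{"api": "move_arm", "payload": {
  "moves": "-0.1 0.7 0.5 0.02 7; -0.1 0.1 2 0 7; -0.1 0 1 0 7; 0 0 0 0 7"
}}

```text
clock: 12.48
eef_pos: [0.448, -0.2302, 0.0543]
tcp_rot: [-3.136, -0.03, 0.166]
contact_force: [-0.2, 0.2, 0.5]
opening: 0.821
```

```bash
python3 plan.py 0.445 -0.229 0.053 0.165 7 4.5
```

```text
k=1 t=12.5 [ 0.448  -0.2302  0.0543] [-3.136 -0.03   0.166] op 0.821 F [-0.2  0.2  0.5]
-0.28 -0.17 0.13 0.001 7
```

Request:
{"api": "move_arm", "payload": {
  "moves": "-0.3 0 0.1 0 7; 0 0 0 0 2.5; 0 0 0 0 1.5; 0 0 0 0 1.5; 0 0 0 0 1.5; 0 0 0 0 1.5; 0 0 0 0 1.5; 0 0 0 0 1.5"
}}

```text
clock: 13.48
eef_pos: [0.4457, -0.2311, 0.0548]
tcp_rot: [-3.137, -0.033, 0.165]
contact_force: [-0.4, 0.6, -0.2]
opening: 0.287
```

Request:
{"api": "move_arm", "payload": {
  "moves": "0 0 -2.5 0 1.5; 0 0 -5 0 1.5; 0 0 -5 0 1.5; 0 0 -3 0 1.5; 0 0 0 0 1.5"
}}

```text
clock: 14.1
eef_pos: [0.44, -0.2327, 0.2131]
tcp_rot: [-3.135, -0.03, 0.165]
contact_force: [0.4, -0.3, -2.1]
opening: 0.289
```

```bash
python3 plan.py 0.647 0.151 0.21 0.034 1.5 5
```

```text
k=9 t=14.1 [ 0.44   -0.2327  0.2131] [-3.135 -0.03   0.165] op 0.289 F [ 0.4 -0.3 -2.1]
2.97 -3.83 0.15 0.015 1.5; 2.91 -3.87 0.15 0.015 1.5; 2.85 -3.91 0.15 0.015 1.5; 2.80 -3.95 0.15 0.015 1.5; 2.74 -3.99 0.15 0.015 1.5; 2.68 -4.03 0.15 0.015 1.5; 2.62 -4.07 0.15 0.015 1.5; 2.56 -4.11 0.15 0.015 1.5
```

Request:
{"api": "move_arm", "payload": {
  "moves": "3 -3.9 0.1 0.015 1.5; 2.9 -3.9 0.1 0.015 1.5; 2.9 -3.9 0.1 0.015 1.5; 2.8 -4 0.1 0.015 1.5; 2.8 -4 0.1 0.015 1.5; 2.7 -4 0.1 0.015 1.5; 2.6 -4.1 0.1 0.015 1.5; 2.6 -4.1 0.1 0.015 1.5"
}}

```text
clock: 15.1
eef_pos: [0.6272, 0.1161, 0.2024]
tcp_rot: [-3.132, -0.017, 0.032]
contact_force: [0.0, -0.6, -0.4]
opening: 0.29
```

```bash
python3 plan.py 0.647 0.151 0.15 0.034 1.5 4
```

```text
k=2 t=15.1 [0.6272 0.1161 0.2024] [-3.132 -0.017  0.032] op 0.290 F [ 0.  -0.6 -0.4]
1.00 -1.69 2.66 -0.001 1.5; 1.00 -1.69 2.66 -0.001 1.5
```

Request:
{"api": "move_arm", "payload": {
  "moves": "0.9 -1.5 2 0 1.5; 0.7 -1 2 0 1.5; 0 0 1.5 0 1.5; 0 0 0 0 1.5"
}}

```text
clock: 15.6
eef_pos: [0.6414, 0.1475, 0.1377]
tcp_rot: [-3.134, -0.008, 0.039]
contact_force: [-0.2, -0.1, -0.9]
opening: 0.287
```

```bash
python3 plan.py 0.647 0.151 0.10 0.034 1.5 4
```

```text
k=1 t=15.6 [0.6414 0.1475 0.1377] [-3.134 -0.008  0.039] op 0.287 F [-0.2 -0.1 -0.9]
0.54 -0.29 3.78 0.005 1.5
```

Request:
{"api": "move_arm", "payload": {
  "moves": "0.5 -0.3 2 0 1.5; 0 0 2.5 0 1.5; 0 0 1.5 0 1.5; 0 0 0 0 1.5"
}}

```text
clock: 16.1
eef_pos: [0.6477, 0.1494, 0.0754]
tcp_rot: [-3.133, -0.01, 0.036]
contact_force: [-0.1, 0.3, -1.0]
opening: 0.29
```

```bash
python3 plan.py 0.648 0.151 0.056 0.034 1.5 4
```

```text
k=1 t=16.1 [0.6477 0.1494 0.0754] [-3.133 -0.01   0.036] op 0.290 F [-0.1  0.3 -1. ]
0.02 -0.14 1.94 0.002 1.5
```

Request:
{"api": "move_arm", "payload": {
  "moves": "0 -0.15 1.2 0 1.5; 0 0 0.6 0 1.5; 0 0 0 0 1.5"
}}

```text
clock: 16.48
eef_pos: [0.6489, 0.1512, 0.0577]
tcp_rot: [-3.132, -0.012, 0.035]
contact_force: [0.0, -0.4, -1.6]
opening: 0.294
```

```bash
python3 plan.py 0.648 0.151 0.0545 0.034 1.5 4
```

```text
k=1 t=16.5 [0.6489 0.1512 0.0577] [-3.132 -0.012  0.035] op 0.294 F [ 0.  -0.4 -1.6]
-0.09 0.02 0.32 0.001 1.5
```

Request:
{"api": "move_arm", "payload": {
  "moves": "-0.1 0 0.25 0 1.5; 0 0 0 0 1.5; 0 0 0 0 3.5; 0 0 0 0 6; 0 0 0 0 7; 0 0 0 0 7"
}}

```text
clock: 17.23
eef_pos: [0.649, 0.1513, 0.0568]
tcp_rot: [-3.131, -0.015, 0.036]
contact_force: [-0.2, 0.2, 0.1]
opening: 0.818
```

Request:
{"api": "move_arm", "payload": {
  "moves": "0 0 -3 0 7; 0 0 -5 0 7; 0 0 -5 0 7; 0 0 -2 0 7; 0 0 0 0 7"
}}

```text
clock: 17.85
eef_pos: [0.6464, 0.1495, 0.2105]
tcp_rot: [-3.132, -0.014, 0.035]
contact_force: [0.5, -0.2, -1.1]
opening: 0.82
```

```bash
python3 plan.py 0.6515 -0.194 0.20 0.165 7 5
```

```text
k=7 t=17.9 [0.6464 0.1495 0.2105] [-3.132 -0.014  0.035] op 0.820 F [ 0.5 -0.2 -1.1]
-0.10 4.91 0.10 -0.019 7; -0.19 4.90 0.10 -0.019 7; -0.28 4.90 0.10 -0.019 7; -0.37 4.89 0.10 -0.019 7; -0.47 4.89 0.10 -0.019 7; -0.56 4.88 0.10 -0.019 7; -0.65 4.87 0.10 -0.019 7
```

Request:
{"api": "move_arm", "payload": {
  "moves": "-0.1 4.9 0.1 -0.019 7; -0.2 4.9 0.1 -0.019 7; -0.3 4.9 0.1 -0.019 7; -0.4 4.9 0.1 -0.019 7; -0.5 4.9 0.1 -0.019 7; -0.6 4.8 0.1 -0.019 7; -0.6 4.5 0.1 -0.019 7; 0 0 0 0 7"
}}

```text
clock: 18.85
eef_pos: [0.6477, -0.1966, 0.1866]
tcp_rot: [-3.131, -0.001, 0.177]
contact_force: [-0.0, -0.4, 0.0]
opening: 0.822
```

```bash
python3 look.py w3; python3 plan.py 0.6515 -0.194 0.13 0.165 7 4.5;  python3 -c "
from h import *
a=cv2.cvtColor(ctrl.camera('top'),cv2.COLOR_RGB2BGR)[95:305,110:270]; b=cv2.imread('pics/w3.png')[::1,100:480]
cv2.imwrite('pics/c3.png',np.hstack([cv2.resize(a,(320,420)),b]))"
```

```text
ferrule 0.82 [173.0, 163.3]
coupling 0.73 [198.0, 278.1]
stem 0.82 [329.7, 280.6]
[ 0.6501 -0.1891  0.1873] [-3.1282 -0.0033  0.1862] [273.6319 263.798 ]
k=2 t=19.1 [ 0.6501 -0.1891  0.1873] [-3.128e+00 -3.000e-03  1.860e-01] op 0.819 F [ 0.4  0.1 -0. ]
0.02 0.29 2.86 0.011 7; 0.02 0.29 2.86 0.011 7
```

View pics/c3.png

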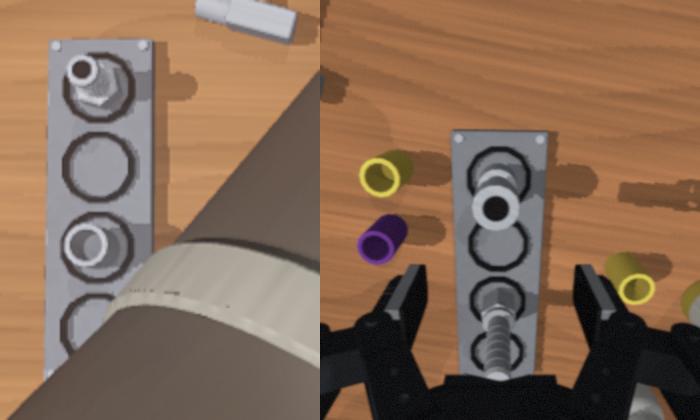

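The nipple stands upright in the far kit nest and the ferrule is still upright. The coupling's top is at (208,276) in the wrist picture.

Request:
{"api": "move_arm", "payload": {
  "moves": "0 0.3 2.5 0.01 7; 0 0.3 2.5 0.01 7; 0 0 1.5 0 7; 0 0 0 0 7"
}}

```text
clock: 19.65
eef_pos: [0.6535, -0.1885, 0.1217]
tcp_rot: [-3.127, -0.006, 0.174]
contact_force: [-0.5, -0.9, 0.2]
opening: 0.817
```

```bash
python3 -c "
from h import *
import pickle; P=pickle.load(open('P_w3.pkl','rb')); print(ray('',208,276,.099,P))"; python3 plan.py 0.652 -0.194 0.076 0.165 7 4.5
```

```text
[ 0.65304377 -0.19246608  0.099     ]
k=2 t=19.6 [ 0.6535 -0.1885  0.1217] [-3.127 -0.006  0.174] op 0.817 F [-0.5 -0.9  0.2]
-0.14 0.29 2.28 0.004 7; -0.14 0.29 2.28 0.004 7
```

Request:
{"api": "move_arm", "payload": {
  "moves": "-0.1 0.3 1.5 0.005 7; -0.1 0.1 2 0 7; -0.1 0 1 0 7; 0 0 0 0 7"
}}

```text
clock: 20.15
eef_pos: [0.652, -0.1923, 0.0747]
tcp_rot: [-3.128, -0.007, 0.169]
contact_force: [0.8, 0.5, 0.7]
opening: 0.819
```

```bash
python3 plan.py 0.6525 -0.194 0.076 0.165 7 4.5
```

```text
k=1 t=20.1 [ 0.652  -0.1923  0.0747] [-3.128 -0.007  0.169] op 0.819 F [0.8 0.5 0.7]
0.02 0.18 -0.13 0.004 7
```

Request:
{"api": "move_arm", "payload": {
  "moves": "0 0.1 0 0 7; 0 0 0 0 3; 0 0 0 0 2.5; 0 0 0 0 2.5; 0 0 0 0 2.5; 0 0 0 0 2.5; 0 0 0 0 2.5",
  "grip_force": 60
}}

```text
clock: 21.02
eef_pos: [0.6529, -0.1937, 0.076]
tcp_rot: [-3.129, -0.009, 0.169]
contact_force: [0.5, 0.4, -1.6]
opening: 0.4
```

Request:
{"api": "move_arm", "payload": {
  "moves": "0 0 -2.5 0 2.5; 0 0 -5 0 2.5; 0 0 -5 0 2.5; 0 0 -3 0 2.5; 0 0 0 0 2.5"
}}

```text
clock: 21.65
eef_pos: [0.6506, -0.1953, 0.2332]
tcp_rot: [-3.127, -0.005, 0.169]
contact_force: [-0.7, -0.3, -2.8]
opening: 0.407
```

```bash
python3 plan.py 0.437 0.144 0.235 0.034 2.5 4.2
```

```text
k=10 t=21.6 [ 0.6506 -0.1953  0.2332] [-3.127 -0.005  0.169] op 0.407 F [-0.7 -0.3 -2.8]
-1.53 -3.70 0.03 0.013 2.5; -1.58 -3.68 0.03 0.013 2.5; -1.63 -3.66 0.03 0.013 2.5; -1.68 -3.64 0.03 0.013 2.5; -1.73 -3.62 0.03 0.013 2.5; -1.78 -3.59 0.03 0.013 2.5; -1.83 -3.57 0.03 0.013 2.5; -1.88 -3.54 0.03 0.013 2.5
```

Request:
{"api": "move_arm", "payload": {
  "moves": "-1.5 -3.7 0 0.014 2.5; -1.6 -3.7 0 0.014 2.5; -1.7 -3.7 0 0.014 2.5; -1.7 -3.7 0 0.014 2.5; -1.8 -3.7 0 0.014 2.5; -1.8 -3.7 0 0.014 2.5; -1.9 -3.7 0 0.014 2.5; -2 -3.7 0 0.014 2.5"
}}

```text
clock: 22.65
eef_pos: [0.4655, 0.0893, 0.2251]
tcp_rot: [-3.13, 0.013, 0.05]
contact_force: [0.1, 0.6, -1.9]
opening: 0.404
```

```bash
python3 plan.py 0.437 0.144 0.18 0.034 2.5 4
```

```text
k=2 t=22.6 [0.4655 0.0893 0.2251] [-3.13   0.013  0.05 ] op 0.404 F [ 0.1  0.6 -1.9]
-1.26 -2.78 2.30 0.008 2.5; -1.28 -2.77 2.30 0.008 2.5
```

Request:
{"api": "move_arm", "payload": {
  "moves": "-1.4 -2.5 1.5 0.008 2.5; -1.2 -2.2 1.5 0.008 2.5; 0 0 1.5 0 2.5; 0 0 0 0 2.5"
}}

```text
clock: 23.15
eef_pos: [0.4305, 0.1395, 0.1757]
tcp_rot: [-3.132, 0.019, 0.041]
contact_force: [0.4, 0.6, -2.2]
opening: 0.406
```

```bash
python3 plan.py 0.437 0.144 0.12 0.034 2.5 4
```

```text
k=2 t=23.1 [0.4305 0.1395 0.1757] [-3.132  0.019  0.041] op 0.406 F [ 0.4  0.6 -2.2]
0.39 -0.18 2.78 0.004 2.5; 0.39 -0.19 2.78 0.004 2.5
```

Request:
{"api": "move_arm", "payload": {
  "moves": "0.4 -0.2 2.5 0 2.5; 0.2 -0.2 2.5 0 2.5; 0 0 1.5 0 2.5; 0 0 0 0 2.5"
}}

```text
clock: 23.65
eef_pos: [0.4376, 0.1413, 0.1094]
tcp_rot: [-3.133, 0.018, 0.036]
contact_force: [0.2, -0.2, -1.9]
opening: 0.404
```

```bash
python3 plan.py 0.437 0.144 0.078 0.034 2.5 4
```

```text
k=1 t=23.6 [0.4376 0.1413 0.1094] [-3.133  0.018  0.036] op 0.404 F [ 0.2 -0.2 -1.9]
0.01 -0.25 3.14 0.002 2.5
```

Request:
{"api": "move_arm", "payload": {
  "moves": "0 -0.3 1.5 0 2.5; 0 -0.1 1 0 2.5; 0 0 0.5 0 2.5; 0 0 0 0 2.5"
}}

```text
clock: 24.15
eef_pos: [0.4379, 0.1459, 0.0787]
tcp_rot: [-3.132, 0.016, 0.036]
contact_force: [-0.1, -0.5, -2.3]
opening: 0.405
```

```bash
python3 plan.py 0.437 0.144 0.076 0.034 2.5 4
```

```text
k=1 t=24.1 [0.4379 0.1459 0.0787] [-3.132  0.016  0.036] op 0.405 F [-0.1 -0.5 -2.3]
-0.09 0.19 0.27 0.002 2.5
```

Request:
{"api": "move_arm", "payload": {
  "moves": "-0.1 0.1 0.3 0 2.5; 0 0 0 0 2.5; 0 0 0 0 4; 0 0 0 0 6; 0 0 0 0 7; 0 0 0 0 7"
}}

```text
clock: 24.9
eef_pos: [0.4379, 0.1452, 0.0767]
tcp_rot: [-3.13, 0.013, 0.036]
contact_force: [-0.3, -0.1, 0.4]
opening: 0.82
```

Request:
{"api": "move_arm", "payload": {
  "moves": "0 0 -3 0 7; 0 0 -5 0 7; 0 0 -5 0 7; 0 0 -2 0 7; 0 0 0 0 7"
}}

```text
clock: 25.52
eef_pos: [0.4398, 0.1432, 0.2306]
tcp_rot: [-3.131, 0.015, 0.035]
contact_force: [0.8, -0.3, 0.4]
opening: 0.817
```

```bash
python3 plan.py 0.514 -0.22 0.21 0.165 7 5
```

```text
k=8 t=25.5 [0.4398 0.1432 0.2306] [-3.131  0.015  0.035] op 0.817 F [ 0.8 -0.3  0.4]
0.77 4.57 0.20 -0.016 7; 0.70 4.58 0.20 -0.016 7; 0.62 4.59 0.20 -0.016 7; 0.55 4.60 0.20 -0.016 7; 0.47 4.61 0.20 -0.016 7; 0.40 4.62 0.20 -0.016 7; 0.32 4.62 0.20 -0.016 7; 0.25 4.63 0.20 -0.016 7
```

Request:
{"api": "move_arm", "payload": {
  "moves": "0.8 4.6 0.2 -0.016 7; 0.7 4.6 0.2 -0.016 7; 0.6 4.6 0.2 -0.016 7; 0.5 4.6 0.2 -0.016 7; 0.5 4.6 0.2 -0.016 7; 0.4 4.6 0.2 -0.016 7; 0.3 4.6 0.2 -0.016 7; 0.2 4.3 0.2 -0.016 7"
}}

```text
clock: 26.52
eef_pos: [0.513, -0.2215, 0.1991]
tcp_rot: [-3.127, 0.023, 0.179]
contact_force: [0.6, 1.2, 1.0]
opening: 0.819
```

Request:
{"api": "move_arm", "payload": {
  "moves": "0 0 0 0 7; 0 0 0 0 7"
}}

```text
clock: 26.78
eef_pos: [0.511, -0.225, 0.1961]
tcp_rot: [-3.127, 0.028, 0.173]
contact_force: [0.4, 0.8, -0.6]
opening: 0.818
```

```bash
python3 look.py w4; python3 plan.py 0.514 -0.22 0.14 0.165 7 4.5;  python3 -c "
from h import *
a=cv2.cvtColor(ctrl.camera('top'),cv2.COLOR_RGB2BGR)[95:305,110:270]; b=cv2.imread('pics/w4.png')[::1,100:480]
cv2.imwrite('pics/c4.png',np.hstack([cv2.resize(a,(320,420)),b]))"
```

```text
ferrule 0.86 [9.1, 150.3]
stem 0.6 [186.1, 276.1]
[ 0.512  -0.2242  0.1974] [-3.1277  0.0257  0.175 ] [279.195  277.1511]
k=2 t=27.0 [ 0.512  -0.2242  0.1974] [-3.128  0.026  0.175] op 0.820 F [-0.2  0.5 -0.1]
0.21 -0.15 2.87 0.005 7; 0.21 -0.15 2.87 0.005 7
```

View pics/c4.png

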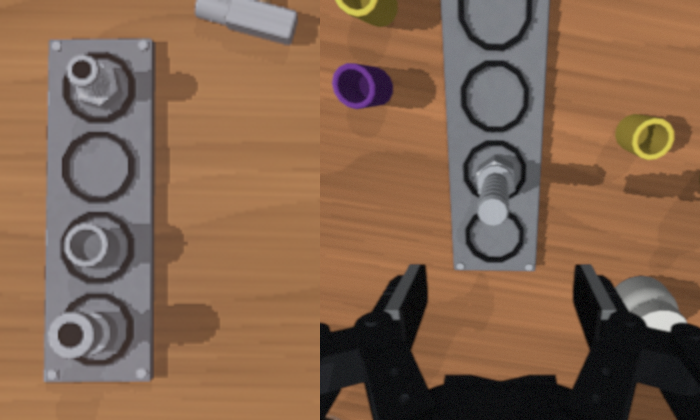

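The coupling, ferrule and nipple are upright in kit nests 1, 2 and 4. The stem's top is at (212,273) in the wrist picture.

Request:
{"api": "move_arm", "payload": {
  "moves": "0.2 -0.3 2.5 0.01 7; 0.1 -0.1 2.5 0 7; 0 0 1 0 7; 0 0 0 0 7"
}}

```text
clock: 27.58
eef_pos: [0.5144, -0.2168, 0.1376]
tcp_rot: [-3.128, 0.022, 0.169]
contact_force: [-0.1, 0.2, 0.3]
opening: 0.815
```

```bash
python3 -c "
from h import *
import pickle; P=pickle.load(open('P_w4.pkl','rb')); print(ray('',212,273,.119,P))"; python3 plan.py 0.514 -0.22 0.076 0.165 7 4.5
```

```text
[ 0.51443487 -0.21899381  0.119     ]
k=2 t=27.6 [ 0.5144 -0.2168  0.1376] [-3.128  0.022  0.169] op 0.815 F [-0.1  0.2  0.3]
0.02 0.20 3.08 0.002 7; 0.02 0.20 3.08 0.002 7
```

Request:
{"api": "move_arm", "payload": {
  "moves": "0 0.2 2.5 0 7; 0 0.1 2 0 7; 0 0 1.2 0 7; 0 0 0 0 7"
}}

```text
clock: 28.08
eef_pos: [0.5157, -0.2198, 0.0815]
tcp_rot: [-3.13, 0.018, 0.17]
contact_force: [0.1, 0.1, 0.4]
opening: 0.818
```

```bash
python3 plan.py 0.514 -0.2195 0.076 0.165 7 4.5
```

```text
k=1 t=28.1 [ 0.5157 -0.2198  0.0815] [-3.13   0.018  0.17 ] op 0.818 F [0.1 0.1 0.4]
-0.15 -0.05 0.55 0.005 7
```

Request:
{"api": "move_arm", "payload": {
  "moves": "-0.2 0 0.4 0.005 7; 0 0 0 0 2.5; 0 0 0 0 1.2; 0 0 0 0 1.2; 0 0 0 0 1.2; 0 0 0 0 1.2; 0 0 0 0 1.2; 0 0 0 0 1.2"
}}

```text
clock: 29.08
eef_pos: [0.5144, -0.2205, 0.0788]
tcp_rot: [-3.131, 0.016, 0.164]
contact_force: [0.6, -0.5, -0.9]
opening: 0.242
```

Request:
{"api": "move_arm", "payload": {
  "moves": "0 0 -2.5 0 1.2; 0 0 -5 0 1.2; 0 0 -5 0 1.2; 0 0 -3 0 1.2; 0 0 0 0 1.2"
}}

```text
clock: 29.7
eef_pos: [0.5158, -0.2211, 0.2365]
tcp_rot: [-3.129, 0.02, 0.164]
contact_force: [0.4, -0.5, -3.6]
opening: 0.243
```

```bash
python3 plan.py 0.577 0.149 0.235 0.034 1.2 4.8
```

```text
k=8 t=29.7 [ 0.5158 -0.2211  0.2365] [-3.129  0.02   0.164] op 0.243 F [ 0.4 -0.5 -3.6]
1.51 -4.44 0.05 0.016 1.2; 1.44 -4.46 0.05 0.016 1.2; 1.36 -4.49 0.05 0.016 1.2; 1.29 -4.51 0.05 0.016 1.2; 1.22 -4.53 0.05 0.016 1.2; 1.14 -4.55 0.05 0.016 1.2; 1.07 -4.56 0.05 0.016 1.2; 1.00 -4.58 0.05 0.016 1.2
```

Request:
{"api": "move_arm", "payload": {
  "moves": "1.5 -4.4 0 0.016 1.2; 1.4 -4.4 0 0.016 1.2; 1.4 -4.5 0 0.016 1.2; 1.3 -4.5 0 0.016 1.2; 1.2 -4.5 0 0.016 1.2; 1.1 -4.5 0 0.016 1.2; 1.1 -4.5 0 0.016 1.2; 1 -4.5 0 0.016 1.2"
}}

```text
clock: 30.7
eef_pos: [0.5733, 0.1531, 0.2259]
tcp_rot: [-3.134, 0.036, 0.023]
contact_force: [0.6, -1.2, -2.8]
opening: 0.237
```

Request:
{"api": "move_arm", "payload": {
  "moves": "0 0 1 0 1.2; 0 0 0 0 1.2"
}}

```text
clock: 30.95
eef_pos: [0.5711, 0.1576, 0.2114]
tcp_rot: [-3.135, 0.041, 0.03]
contact_force: [0.9, -0.8, -2.6]
opening: 0.242
```

```bash
python3 plan.py 0.577 0.149 0.14 0.034 1.2 4
```

```text
k=2 t=30.9 [0.5711 0.1576 0.2114] [-3.135  0.041  0.03 ] op 0.242 F [ 0.9 -0.8 -2.6]
0.43 0.46 3.55 -0.002 1.2; 0.43 0.46 3.55 -0.002 1.2
```

Request:
{"api": "move_arm", "payload": {
  "moves": "0.5 0.5 2.5 0 1.2; 0.4 0.4 2.5 0 1.2; 0 0 1.5 0 1.2; 0 0 0 0 1.2"
}}

```text
clock: 31.45
eef_pos: [0.5769, 0.1444, 0.1433]
tcp_rot: [-3.136, 0.043, 0.024]
contact_force: [0.2, -0.1, -2.8]
opening: 0.245
```

```bash
python3 plan.py 0.578 0.149 0.082 0.034 1.2 4
```

```text
k=2 t=31.4 [0.5769 0.1444 0.1433] [-3.136  0.043  0.024] op 0.245 F [ 0.2 -0.1 -2.8]
0.19 -0.21 3.06 -0.005 1.2; 0.19 -0.21 3.06 -0.005 1.2
```

Request:
{"api": "move_arm", "payload": {
  "moves": "0.2 -0.2 2 0 1.2; 0.1 -0.1 1.5 0 1.2; 0 0 0.7 0 1.2; 0 0 0 0 1.2"
}}

```text
clock: 31.95
eef_pos: [0.5786, 0.1482, 0.0995]
tcp_rot: [-3.135, 0.041, 0.024]
contact_force: [0.3, 0.0, -2.3]
opening: 0.241
```

```bash
python3 plan.py 0.578 0.149 0.081 0.034 1.2 4; python3 -c "
from h import *
snap('scene','s5',(140,260,290,430),5)"
```

```text
k=1 t=31.9 [0.5786 0.1482 0.0995] [-3.135  0.041  0.024] op 0.241 F [ 0.3  0.  -2.3]
0.01 -0.07 1.85 -0.010 1.2
```

View pics/s5.png

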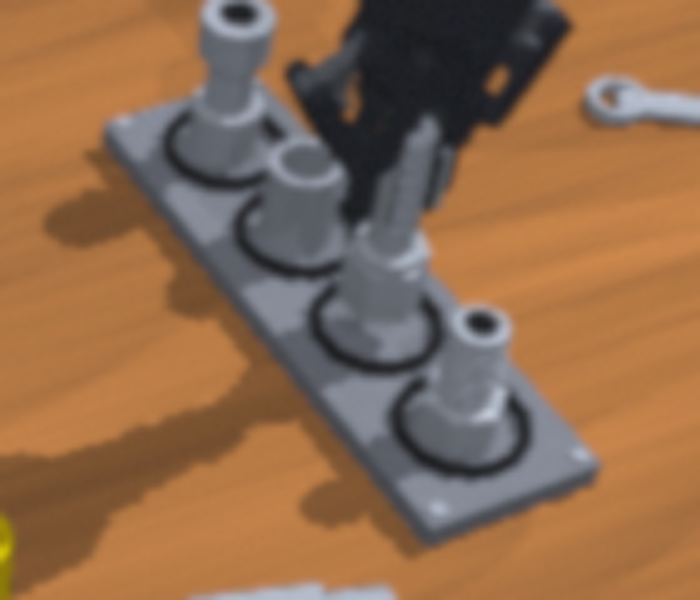

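Run:
```python
from h import *
P=par("scene")
for b,z0,h in(([.578,.149],.036,.104),([.437,.145],.015,.084),([.648,.151],.015,.066)):
    print([(((proj("scene",[*b,z],P)-[140,290])*5)[::-1]).round() for z in(z0,z0+h)])
```

```text
[array([379., 292.]), array([413., 120.])]
[array([221., 144.]), array([238.,  12.])]
[array([457., 424.]), array([481., 320.])]
```

The projected verticals match the parts, so the stem is essentially plumb over its nest. I'll lower it.

Request:
{"api": "move_arm", "payload": {
  "moves": "0 -0.1 1 0 1.2; 0 0 0.6 0 1.2; 0 0 0 0 1.2"
}}

```text
clock: 32.38
eef_pos: [0.5787, 0.1496, 0.0835]
tcp_rot: [-3.135, 0.039, 0.024]
contact_force: [0.4, 0.5, -1.5]
opening: 0.241
```

```bash
python3 plan.py 0.578 0.149 0.079 0.034 1.2 4
```

```text
k=1 t=32.4 [0.5787 0.1496 0.0835] [-3.135  0.039  0.024] op 0.241 F [ 0.4  0.5 -1.5]
-0.05 0.07 0.45 -0.010 1.2
```

Request:
{"api": "move_arm", "payload": {
  "moves": "0 0 0.3 0 1.2; 0 0 0 0 1.2; 0 0 0 0 1.2"
}}

```text
clock: 32.75
eef_pos: [0.5788, 0.1496, 0.0807]
tcp_rot: [-3.135, 0.039, 0.024]
contact_force: [0.7, -1.0, -1.7]
opening: 0.236
```

```bash
python3 plan.py 0.578 0.149 0.079 0.034 1.2 4
```

```text
k=1 t=32.8 [0.5788 0.1496 0.0807] [-3.135  0.039  0.024] op 0.236 F [ 0.7 -1.  -1.7]
-0.08 0.06 0.17 -0.010 1.2
```

Request:
{"api": "move_arm", "payload": {
  "moves": "0 0 0.15 0 1.2; 0 0 0 0 1.2; 0 0 0 0 2.8; 0 0 0 0 4; 0 0 0 0 6; 0 0 0 0 7; 0 0 0 0 7"
}}

```text
clock: 33.62
eef_pos: [0.5798, 0.1497, 0.0803]
tcp_rot: [-3.134, 0.036, 0.024]
contact_force: [-0.2, -0.2, -0.1]
opening: 0.82
```

Request:
{"api": "move_arm", "payload": {
  "moves": "0 0 -2 0 7; 0 0 -4 0 7; 0 0 -5 0 7; 0 0 -4 0 7; 0 0 0 0 7"
}}

```text
clock: 34.25
eef_pos: [0.5862, 0.1473, 0.2402]
tcp_rot: [-3.134, 0.034, 0.022]
contact_force: [-0.4, -0.2, -0.6]
opening: 0.817
```

Request:
{"api": "move_arm", "payload": {
  "moves": "0 4 -1 0 7; 0 4.5 0 0 7; 0 4.5 0 0 7; 0 4.5 0 0 7; 0 4 0 0 7; 0 0 0 0 7; 0 0 0 0 7"
}}

```text
clock: 35.12
eef_pos: [0.5899, -0.0728, 0.2504]
tcp_rot: [-3.133, 0.034, 0.024]
contact_force: [0.4, 0.2, 0.4]
opening: 0.822
```

Run:
```python
from h import *
o=ctrl.get_obs(); print(o["clock"],o["eef_pos"])
a=cv2.cvtColor(ctrl.camera('top'),cv2.COLOR_RGB2BGR)[95:305,110:270]
b=cv2.cvtColor(ctrl.camera('scene'),cv2.COLOR_RGB2BGR)[140:260,290:430]
cv2.imwrite('pics/c6.png',np.hstack([cv2.resize(a,(320,420)),cv2.resize(b,(480,420),interpolation=cv2.INTER_CUBIC)]))
```

```text
35.125 [ 0.58985558 -0.07280626  0.25044102]
```

View pics/c6.png

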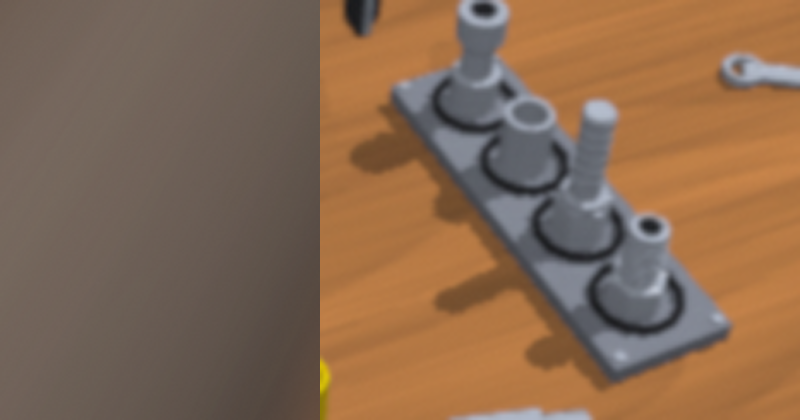

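All four stand upright inside their rings, in the order coupling, ferrule, stem, nipple going away from the robot. The arm is clear of everything.

```bash
python3 -c "
from h import *
print(ctrl.job_done())"
```

```text
the job is handed in; nothing more can be done
None
```

I moved all four parts to the kit rack in the order asked: ferrule, nipple, coupling, then stem. Each stands in the reversed nest. Going away from the robot, the kit rack now holds the coupling, ferrule, stem and nipple. I handed the job in at about 35 s of the 128 s allowed, and the look-alikes were not touched.

The last scene picture showed all four upright inside their rings, with the gripper empty and well clear. The last top view was blocked by the arm, so the stem's final place was checked only in the scene picture. Earlier top views had confirmed the other three. The tool drifted in tilt by up to about 0.04 rad during the moves, but this didn't affect how the parts stood.

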